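Wedge the sagging cabinet door

TASK

The little cabinet's door has dropped on its worn hinges and must stand still while its hinge screws are seen to. Swing the door out square to the cabinet's front, then slide the wooden wedge, thin end first and flat on the bench, under the door's free end in line with the door, and tap it in until the door is held fast, without straining the hinges. Let go, and leave the other things on the bench where they are.

Things in the scene. Friction and masses are not known exactly. Their poses are not given: they have to be found in the camera images.
- cabinet_top (a point): Middle of the top of the small dark walnut collector's cabinet, 236 mm above the bench. Axes as hinge_foot. The carcass is 150 mm deep (x) and 170 mm wide (y), screwed down on two 14 mm battens that stick out 15 mm at either side. Its front face (at x = -75 mm from here) carries one door, hinged at the +y side.
- hinge_foot (a point): Point of the bench straight below the door's upright hinge axis. Axes: x level into the cabinet, square to its front; y along the front, away from the shut door's free edge; z up. The worn hinges have dropped 0 to 5 mm (not readable): the door's lower edge hangs 9 to 14 mm above the bench. Lifted from there they give 1 mm per 25 N: 6 N or more holds the door fast, over 16 N strains them.
- door (a joint): Door angle a about the hinge axis, rad: 0 shut, 1.571 square to the front, at most 2.3; friction 0.06 Nm. Flat door, 170 mm wide, 220 high, 16 thick, top edge 229 to 234 mm above the bench. From the hinge axis it reaches 170 mm along u = (-sin a, -cos a) and 16 mm along n = (-cos a, sin a) in hinge_foot's axes. A 22 mm knob stands on its n side at mid height by the free edge.
- wedge_grip (a point): Where to hold the plain brown wooden wedge lying flat on the bench: mid-width, 25 mm from its thick end, 12 mm above its underside. It is 160 mm long, 34 wide, 26 thick at the thick end, 4 at the thin end, 50 to 100 g; straight sloping top. Axes: x along it to the thin end (135 mm from here), z up. Friction of wood on wood and bench 0.45 to 0.75.
- loupe: Bystander: a black eyepiece loupe, 36 mm across and 40 mm high; its origin is under its middle.
- sample: Bystander: a walnut block with two oval inlays, 45 by 90 by 22 mm; its origin is under its middle.
- pot: Bystander: a small jar, 48 mm across and 55 mm high; its origin is under its middle.
There are look-alikes about, which are no part of the job. Of the things shaped like the part that bears wedge_grip, the wooden one is meant.

How it is judged:
By the outcome, as a careful person would: the job done as asked, in the order asked, and still so for the second after the job is handed in, with the robot touching nothing.
It also fails if it takes over 72 s, if anything falls off the work surface, if the arm or the gripper's body presses on something with over 40 N, if the wrist force passes 120 N, or if a joint passes its speed limit or range.

ROBOT

A 6-joint arm with a two-finger parallel gripper is mounted at the origin on the work surface. World frame = base frame: x ahead of the robot, y to its left, z up, the work surface at z = 0. Lengths are in m, angles in rad, forces in N, time in s.
With the tool pointing down it reaches from about 0.375 to 0.975 m from the base axis. Payload 3.8 kg.
Tool frame: the origin (TCP) lies midway between the tips of the shut fingers; the grasp point (between the pads) lies 19 mm behind it; z points along the fingers, y is the line along which they close (so a half turn about z gives the same grasp; the last joint's range is limited). The gripper opens to 88 mm and grips with 3 to 60 N. Pads are 18 mm wide; open, the fingers measure 123 mm over their backs; the gripper's body (75 mm by 187 mm) begins 45 mm behind the grasp point.
Start: joints at [1.122, 0.264, 1.604, -0, 1.274, -0.037], TCP at [0.27, 0.619, 0.239] pointing down, gripper open.
Joint ranges: [-2.63, 2.63], [-0.94, 2.18], [0.31, 2.57], [-1.31, 4.45], [0, 2.66], [-2.55, 2.55]. Speed limits (rad/s): [2.57, 2.57, 3.14, 3.14, 3.14, 3.14].

INTERFACE

Orientations are given as a rotation vector (axis times angle).
In Python, from cell import manip, inverse_kinematics, cams, order gives the robot as it stands. Calls block until the motion is done:
- manip.move_pose(position, orientation): joint-space move of the TCP to a pose.
- manip.move_linear(position, rate=0.15, rot=None): straight line of the TCP; rot=None keeps the orientation; rate is the mean speed in m/s.
- manip.set_joints(angles): joint-space move.
- manip.set_gripper(opening, force=None): finger opening in m; force is the grip in N (None keeps the last); returns when the fingers have stopped.
- manip.dwell(seconds).
- inverse_kinematics(position, orientation): joint angles nearest the present ones, or None.
- manip.state(): the state.
- cams.capture(name): name is "scene" or "top" or "wrist"; returns a dict with "image" (420x560x3 uint8, blue, green, red), "z_map" (420x560 float32, m along the optical axis (not along the pixel's ray), 0 where there is no reading), "intrinsics" (3x3 intrinsics, pixels), "k1" (the pictures are not rectified: a ray, as slopes to the right and down, at radius r is drawn at 1 + k1 r^2 times it, then the intrinsics apply), "position" and "orientation" of the camera in the world; the wrist camera has in their place "T_tool_cam" (4x4, takes a point from camera to tool coordinates, whose origin is the TCP and whose axes are the flange's). Camera axes: x right, y down, z forward; pixel columns grow to the right and rows downward; lengths in m; the calibration is good to about 2 mm. A picture is of the moment at which its call begins: read the wrist's pose just before it.
A pose or a line that the arm cannot do raises manip.IKError and nothing moves.
- order.close_job(): hands the job in; it is judged then, once.
The state is a dict: "clock": time; "joint_pos": joint angles; "joint_velocities": joint speeds; "tau": joint torques, N m; "tool_pos": TCP position; "tcp_rot": TCP orientation; "contact_force": force on the tool from outside, world axes, zero at the start; "moment": the same for the moment, N m; "gripper_width": finger opening in m; "grasp_force": force on a finger pad.
Only numpy, scipy, OpenCV 4.12 (cv2) and the standard library are available. Lean on these libraries where they do the work, as an engineer would, in place of code of your own. Each camera call takes 0.05 s, during which the arm holds its last target. There are 200 camera calls.

## Working session

There is one attempt and no reset: what is moved stays moved. The work goes in short steps, each a Python script; the robot and the scene stay as the last script left them, time stands still between calls to the robot, and variables do not carry over. Pictures are saved under pics/ and viewed, at most 10 in all, crops included, and the job is handed in when it is done.

```bash
ls; mkdir -p pics; cat > h.py <<'E'
import numpy as np, cv2
from scipy.spatial.transform import Rotation as R
from cell import manip, inverse_kinematics, cams, order
def campose(c, st=None):
    if 'T_tool_cam' in c:
        T=np.eye(4);T[:3,:3]=R.from_rotvec(st['tcp_rot']).as_matrix();T[:3,3]=st['tool_pos'];T=T@c['T_tool_cam'];return T[:3,:3],T[:3,3]
    o=np.array(c['orientation'])
    Rm=o if o.shape==(3,3) else R.from_rotvec(o).as_matrix()
    return Rm,np.array(c['position'])
def rays(c,uv):
    K=np.array(c['intrinsics']);uv=np.atleast_2d(np.array(uv,float))
    d=np.c_[(uv[:,0]-K[0,2])/K[0,0],(uv[:,1]-K[1,2])/K[1,1]];s=d.copy()
    for _ in range(20): s=d/(1+c['k1']*(s**2).sum(1))[:,None]
    return np.c_[s,np.ones(len(s))]
def cloud(c,st=None):
    Rm,p=campose(c,st);h,w=c['z_map'].shape
    u,v=np.meshgrid(np.arange(w),np.arange(h))
    r=rays(c,np.c_[u.ravel(),v.ravel()])*c['z_map'].reshape(-1,1)
    P=(r@Rm.T+p).reshape(h,w,3);P[c['z_map']==0]=np.nan;return P
def onplane(c,uv,z,st=None):
    Rm,p=campose(c,st);d=rays(c,uv)@Rm.T
    return p+d*((z-p[2])/d[:,2])[:,None]
E
python3 - <<'E'
from h import *
import pickle
for n in ['scene','top']:
    c=cams.capture(n);cv2.imwrite(f'pics/{n}.png',c['image']);pickle.dump(c,open(n+'.pkl','wb'));print(n,c['position'],c['orientation'],c['k1'],c['intrinsics'])
s=manip.state();print(s)
E
```

```text
pics
scene [ 0.70814116 -0.89596438  0.7957244 ] [-2.21503102 -0.15738944  0.05355048] -0.04984662154085918 [[394.18400015   0.         283.8379225 ]
 [  0.         394.18400015 207.93477694]
 [  0.           0.           1.        ]]
top [ 0.44144818 -0.07006178  1.34506275] [-2.15323811  2.14380244 -0.20364769] 0.014939096112273557 [[435.38731603   0.         271.8892798 ]
 [  0.         435.38731603 210.10288353]
 [  0.           0.           1.        ]]
{'clock': 0.1, 'joint_pos': array([ 1.12209380e+00,  2.64621233e-01,  1.60519782e+00, -1.72563237e-06,
        1.27370901e+00, -3.68967772e-02]), 'joint_velocities': array([ 6.97926568e-04, -3.03594777e-03, -2.99284426e-03,  3.50852620e-05,
       -8.70997317e-04,  9.93332505e-04]), 'tau': array([ 5.39831344e-04, -5.03619611e+01, -3.58071756e+01,  7.32047064e-02,
        2.32452666e-02, -8.62068168e-05]), 'tool_pos': array([0.26990719, 0.61800518, 0.23757204]), 'tcp_rot': array([-6.42206041e-01, -3.07477702e+00,  2.95114057e-03]), 'contact_force': array([0.12474659, 1.30597317, 0.25240723]), 'moment': array([-0.01195609,  0.03167602, -0.05956148]), 'grasp_force': 0.0, 'gripper_width': 0.08776381101976752}
```

View pics/scene.png

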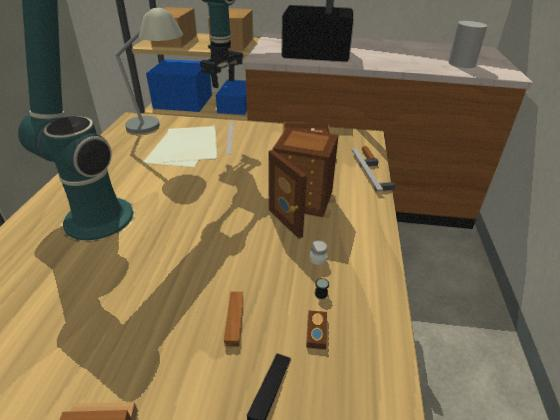

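View pics/top.png

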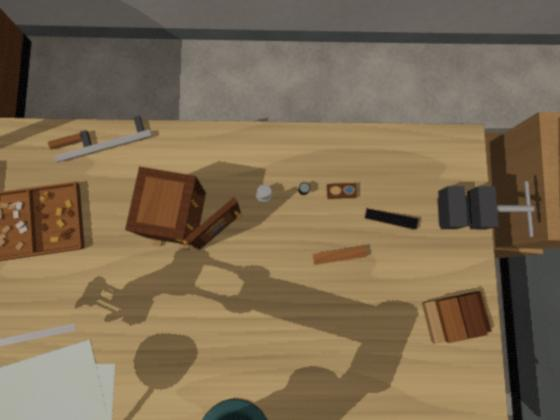

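Scene: the cabinet is at about (165,205) in the top view, with its front facing right and the door already part-open (190–240, 200–245). The brown wedge is at (341,255), the black look-alike at (392,218), the pot at (264,193), the loupe at (304,188) and the sample at (342,190). Next I'll measure these.

```bash
python3 - <<'E'
from h import *
import pickle
np.set_printoptions(precision=4,suppress=True)
c=pickle.load(open('top.pkl','rb'));P=cloud(c)
def sub(u0,v0,u1,v1): return P[v0:v1,u0:u1].reshape(-1,3)
print('bench z',np.nanmedian(sub(300,210,340,235)[:,2]), np.nanmedian(sub(250,270,300,300)[:,2]))
def rect(p):
    (cx,cy),wh,a=cv2.minAreaRect(p[:,:2].astype(np.float32));print(len(p),'c',cx,cy,wh,a,'z',np.percentile(p[:,2],[5,50,95]));return cv2.boxPoints(((cx,cy),wh,a))
q=sub(110,150,255,260)
print('cab');print(rect(q[(q[:,2]>.226)]))
top=q[q[:,2]>.2]
h=sub(120,160,190,250);h=h[h[:,2]>.225];print(rect(h))
for n,b,z in [('wedge',(300,235,385,275),.004),('blk',(355,200,430,235),.004),('sample',(322,178,360,204),.008),('loupe',(292,178,315,200),.01),('pot',(250,180,276,206),.02)]:
    p=sub(*b);p=p[p[:,2]>z];print(n);print(rect(p))
    if n in('wedge','blk'):
        m=p.mean(0);d=np.linalg.svd(p[:,:2]-m[:2],full_matrices=False)[2][0];t=(p[:,:2]-m[:2])@d
        print('dir',d,[(round(x,3),round(float(np.median(p[abs(t-x)<.008,2])),4)) for x in np.arange(-.08,.081,.02) if (abs(t-x)<.008).any()])
big=cv2.resize(c['image'][145:275,115:395],None,fx=2.85,fy=2.85,interpolation=cv2.INTER_CUBIC);cv2.imwrite('pics/crop1.png',big)
# z map coarse print of door area
D=P[195:255:4,180:250:5,2];print((D*1000).round().astype(int))
E
```

```text
bench z -0.0003910897930187174 -0.00047726434629802306
cab
4238 c 0.6307352185249329 0.1336095780134201 (0.26836109161376953, 0.1748482882976532) 78.4672622680664 z [0.2292 0.2344 0.2383]
[[ 0.5182  0.0196]
 [ 0.6896 -0.0153]
 [ 0.7432  0.2476]
 [ 0.5719  0.2826]]
3779 c 0.6381286978721619 0.18120136857032776 (0.1681106686592102, 0.17558600008487701) 80.31449890136719 z [0.2306 0.2347 0.2385]
[[0.5374 0.1131]
 [0.7105 0.0836]
 [0.7388 0.2493]
 [0.5657 0.2788]]
wedge
678 c 0.5254497528076172 -0.322015643119812 (0.2601572573184967, 0.11874067038297653) 89.18022155761719 z [0.0044 0.0127 0.0243]
[[ 0.4642 -0.4512]
 [ 0.583  -0.4529]
 [ 0.5867 -0.1928]
 [ 0.4679 -0.1911]]
dir [-0.1191  0.9929] [(np.float64(-0.08), 0.0195), (np.float64(-0.06), 0.0226), (np.float64(-0.04), 0.0199), (np.float64(-0.02), 0.0172), (np.float64(0.0), 0.0152), (np.float64(0.02), 0.0111), (np.float64(0.04), 0.0091), (np.float64(0.06), 0.0068), (np.float64(0.08), 0.0054)]
blk
676 c 0.6421170234680176 -0.4832223057746887 (0.2302062213420868, 0.10654143244028091) 89.19367218017578 z [0.0045 0.0132 0.0247]
[[ 0.5872 -
[... 1174 characters left out ...]
5 102  52  25  -8   6   4   1 230 228 182   0   0]
 [235 234  94  29  22   0   4  -1 231 227 183 131  -1   2]
 [233 235  80  27  24   3  -1 229 229 171 116  71 125   9]
 [236 232  68  27  22   1 228 232 171 121  54   7  -1   3]
 [232 235  50  25  -1 233 226 177 125  64  15   1  -1   1]
 [230 232  84  22 230 231 181 139  81  20   2  -3  -4   4]
 [235 109  29 235 231 202 145  90  29  -2   2   2  -1   3]
 [235  96 231 231 207 135  89  28  -3   1  -2   2   0  -3]
 [233 233 232 211 156  83  33  -3   1   0   3   0   4  -1]
 [ 69 201 214 162 102  35  -3  -1  -1  -1  -4  -2  -3   5]
 [ 11  18  -2 109  47   0   3  -1   1   0  -3  -5   1   4]
 [ -4   1   0   6   6   3   4  -4  -3   3   1  -2   5   5]]
```

View pics/crop1.png

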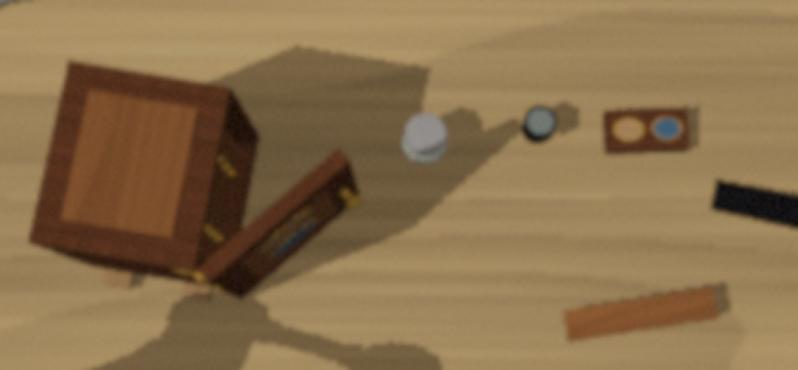

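The crop (2.85× scale, offset 115,145) shows the cabinet top corners at (68,62), (230,90), (195,270) and (30,241). The door's back top edge runs from (200,277) to (340,152), and the knob is at (349,197). The wedge's thin end is on the left at (567,313)/(571,340), its thick end at (714,287)/(718,312).

```bash
python3 - <<'E'
from h import *
import pickle
np.set_printoptions(precision=4,suppress=True)
c=pickle.load(open('top.pkl','rb'));P=cloud(c)
f=lambda a:np.array(a,float)/2.85+[115,145]-.3
cab=onplane(c,f([(68,62),(230,90),(195,270),(30,241)]),.236)[:,:2];print(cab,np.linalg.norm(np.diff(cab,axis=0),axis=1))
for i,j in((0,1),(3,2)): d=cab[i]-cab[j];print('xh ang',np.degrees(np.arctan2(d[1],d[0])))
for i,j in((1,2),(0,3)): d=cab[j]-cab[i];print('yh ang-90',np.degrees(np.arctan2(d[1],d[0]))-90)
# depth-mask rect: connected mask z>.222
m=((P[...,2]>.222)&(P[...,2]<.25)).astype(np.uint8)
h,w=m.shape;vv,uu=np.mgrid[:h,:w]
door=np.nan_to_num(P[...,2]);sel=(m>0)&(uu>183)&(uu<245)&(vv>190)&(vv<250)
# separate the door from cabinet by the cabinet front line
fr=cab[1],cab[2];t=(fr[1]-fr[0])/np.linalg.norm(fr[1]-fr[0]);nrm=np.array([-t[1],t[0]])
s=(P[...,:2]-fr[0])@nrm; 
sg=np.sign(((cab[0]-fr[0])@nrm))
d=P[sel&(s*sg<-.006)][:,:2];mm=d.mean(0);dd=np.linalg.svd(d-mm,full_matrices=False)[2][0];print('door',len(d),mm,dd,np.degrees(np.arctan2(dd[1],dd[0])),np.percentile((d-mm)@dd,[0,2,98,100]),np.percentile((d-mm)@[-dd[1],dd[0]],[2,98]))
print('door px',onplane(c,f([(200,277),(340,152),(352,163)]),.2315))
cb=P[(m>0)&(s*sg>.004)&(uu<215)&(vv>155)][:,:2].astype(np.float32);print('cabrect',cv2.minAreaRect(cb),cb.mean(0),cab.mean(0))
w=onplane(c,f([(567,313),(571,340)]),.004),onplane(c,f([(714,287),(718,312)]),.026);print('wedge',w)
a=w[0].mean(0)-w[1].mean(0);print(np.linalg.norm(a),np.degrees(np.arctan2(a[1],a[0])))
E
```

```text
[[0.7363 0.2477]
 [0.7115 0.1   ]
 [0.5467 0.126 ]
 [0.5719 0.2728]] [0.1498 0.1668 0.1489]
xh ang 80.4561698896946
xh ang 80.24086452242062
yh ang-90 81.04040748169339
yh ang-90 81.33186823241854
door 426 [0.5973 0.0586] [-0.6694  0.7429] 132.01943653402643 [-0.0834 -0.08    0.0793  0.0831] [-0.0084  0.0077]
door px [[ 0.5409  0.1221  0.2315]
 [ 0.6555 -0.0008  0.2315]
 [ 0.6454 -0.0119  0.2315]]
cabrect ((0.6424596309661865, 0.1899799257516861), (0.14928920567035675, 0.17048971354961395), 80.54727172851562) [0.6406 0.1899] [0.6416 0.1866]
wedge (array([[ 0.524 , -0.2342,  0.004 ],
       [ 0.4951, -0.2381,  0.004 ]]), array([[ 0.551 , -0.3894,  0.026 ],
       [ 0.5244, -0.3928,  0.026 ]]))
0.158989467660465 100.30856757378477
```

```bash
cat >> h.py <<'E'
TH=np.radians(80.6);XH=np.array([np.cos(TH),np.sin(TH),0]);YH=np.array([-np.sin(TH),np.cos(TH),0])
HF=np.array([.6411,.1887,0])-.075*XH+.085*YH
def un(a): return -np.sin(a)*XH-np.cos(a)*YH, -np.cos(a)*XH+np.sin(a)*YH
def down(y):
    z=np.array([0,0,-1.]);return R.from_matrix(np.c_[np.cross(y,z),y,z]).as_rotvec()
def brief(t=''):
    s=manip.state();print(t,round(s['clock'],2),'pos',s['tool_pos'].round(4),'F',s['contact_force'].round(2),'w',round(s['gripper_width'],4),'g',round(s['grasp_force'],2));return s
E
python3 - <<'E'
from h import *
r=.135
def pose(a,z,sg): 
    u,n=un(a);p=HF+r*u+.008*n;p[2]=z;return p,down(sg*n)
ok={}
for sg in(1,-1):
    q0=inverse_kinematics(*pose(np.radians(38.6),.33,sg));q1=inverse_kinematics(*pose(np.pi/2,.205,sg));print(sg,q0,q1)
    if q0 is not None and q1 is not None: ok[sg]=max(abs(q0[5]),abs(q1[5]))
sg=min(ok,key=ok.get)
p=manip.state()['tool_pos'].copy();p[2]=.33
manip.move_linear(p,rate=.2);
a0=np.radians(38.6)
manip.set_gripper(.06,force=3)
manip.move_pose(*pose(a0,.33,sg));manip.move_linear(pose(a0,.205,sg)[0],rate=.12);brief('in')
manip.set_gripper(.028,force=3);brief('nar')
for a in np.radians([50,60,70,80,90]):
    p,o=pose(a,.205,sg);manip.move_linear(p,rate=.07,rot=o);brief(round(np.degrees(a)))
manip.set_gripper(.008,force=3);brief('closed')
manip.set_gripper(.05);brief('open')
p,o=pose(np.pi/2,.36,sg);manip.move_linear(p,rate=.2);brief()
c=cams.capture('top');cv2.imwrite('pics/top2.png',cv2.resize(c['image'][145:275,115:395],None,fx=2.85,fy=2.85,interpolation=cv2.INTER_CUBIC))
E
```

```text
1 [-3.15853878e-03  1.37333501e-01  1.58830558e+00 -4.44089210e-16
  1.41595357e+00  2.40539583e+00] None
-1 [-3.15853878e-03  1.37333501e-01  1.58830558e+00 -4.44089210e-16
  1.41595357e+00 -7.36196825e-01] [-5.47519213e-02 -1.54282241e-02  1.97987351e+00 -8.88178420e-16
  1.17714737e+00  1.09309028e-01]
in 4.95 pos [0.6301 0.0229 0.2062] F [-0.4  -0.47  0.24] w 0.0597 g 0.0
nar 5.58 pos [0.6293 0.0229 0.205 ] F [-0.15  0.03  0.49] w 0.0279 g 0.0
50 6.12 pos [0.607  0.0083 0.2051] F [ 0.79 -0.36 -0.54] w 0.0283 g 0.0
60 6.6 pos [ 5.854e-01 -4.000e-04  2.051e-01] F [ 0.09 -0.28  0.08] w 0.028 g 0.0
70 7.08 pos [ 0.5624 -0.0055  0.2051] F [-0.21  0.32 -0.86] w 0.0279 g 0.0
80 7.57 pos [ 0.5389 -0.0064  0.2051] F [-0.31  0.9   0.22] w 0.0279 g 0.0
90 8.05 pos [ 0.5156 -0.0033  0.2052] F [0.81 0.57 1.45] w 0.0279 g 0.0
closed 8.38 pos [ 0.5156 -0.0033  0.2051] F [ 0.5  -0.14  0.76] w 0.016 g 3.0
open 9.03 pos [ 0.515  -0.0033  0.205 ] F [-0.59 -0.05  0.87] w 0.0499 g 0.0
 9.96 pos [ 0.5144 -0.0032  0.3585] F [ 0.17 -0.06 -1.36] w 0.0501 g 0.0
```

```bash
python3 - <<'E'
from h import *
import pickle
wx=np.radians(100.3);ax=np.array([np.cos(wx),np.sin(wx),0]);side=np.array([-ax[1],ax[0],0])
p=np.array([.533,-.34,.24])
best=min((s for s in(1,-1) if inverse_kinematics(p,down(s*side)) is not None),key=lambda s:abs(inverse_kinematics(p,down(s*side))[5]))
print(best);manip.move_pose(p,down(best*side));manip.dwell(.2)
st=brief();c=cams.capture('wrist');t=cams.capture('top')
pickle.dump((c,st),open('w1.pkl','wb'));pickle.dump(t,open('top2.pkl','wb'))
A=cv2.resize(c['image'],(480,360));B=cv2.resize(t['image'][145:275,115:395],None,fx=2.85,fy=2.85,interpolation=cv2.INTER_CUBIC)
cv2.imwrite('pics/w1.png',c['image']);cv2.imwrite('pics/top3.png',B)
E
```

```text
-1
 11.55 pos [ 0.5337 -0.3391  0.2409] F [-0.02 -0.08  0.8 ] w 0.0502 g 0.0
```

View pics/w1.png

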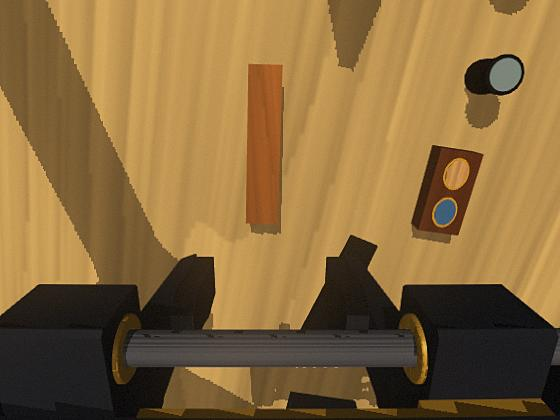

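View pics/top3.png

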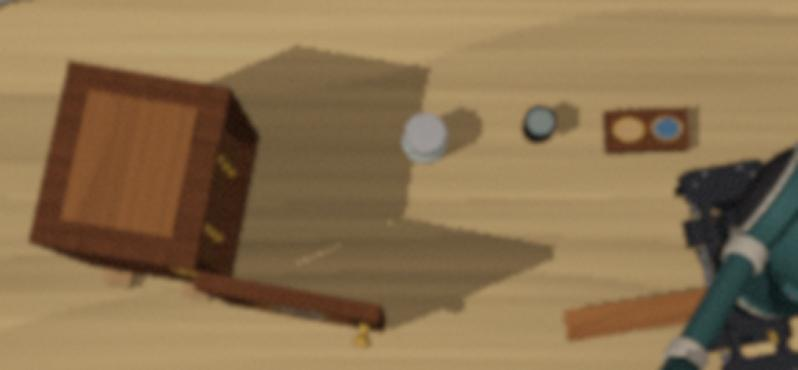

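The wrist view shows the wedge with thin-end corners at (249,65) and (282,66) and thick-end top corners at (246,223) and (280,225). The top view shows the door out square from (197,280) to (382,315). Next I'll compute the door angle and the wedge pose.

```bash
python3 - <<'E'
from h import *
import pickle
np.set_printoptions(precision=4,suppress=True)
c,st=pickle.load(open('w1.pkl','rb'))
w0=onplane(c,[(248.5,65),(282.5,66)],.004,st);w1=onplane(c,[(246.5,223),(280.5,225)],.026,st);print(w0,w1)
a=w0.mean(0)-w1.mean(0);print(np.linalg.norm(a[:2]),np.degrees(np.arctan2(a[1],a[0])),'thick mid',w1.mean(0))
t=pickle.load(open('top2.pkl','rb'));P=cloud(t)
s=(P-HF)@XH; y=(P-HF)@YH
d=P[(P[...,2]>.222)&(P[...,2]<.25)&(s<-.01)&(s>-.2)&(abs(y)<.06)][:,:2];m=d.mean(0);dd=np.linalg.svd(d-m,full_matrices=False)[2][0]
print('door',len(d),m,np.degrees(np.arctan2(dd[1],dd[0])),'extent',np.percentile((d-m)@dd,[0,100]),'yh',np.mean(y[(P[...,2]>.222)&(P[...,2]<.25)&(s<-.01)&(s>-.2)&(abs(y)<.06)]))
dm=HF[:2]+.085*un(np.pi/2)[0][:2]+.008*un(np.pi/2)[1][:2];print('expected mid',dm)
cb=P[(P[...,2]>.222)&(P[...,2]<.25)&(s>.002)&(s<.17)&(y<.01)&(y>-.19)][:,:2].astype(np.float32);print(cv2.minAreaRect(cb),cb.mean(0))
cp=lambda L:onplane(t,np.array(L)/2.85+[115,145]-.3,.2315)
print(cp([(200,272),(383,308)]),cp([(195,288),(380,327)]))
E
```

```text
[[ 0.4933 -0.2373  0.004 ]
 [ 0.5268 -0.2322  0.004 ]] [[ 0.5183 -0.3946  0.026 ]
 [ 0.5544 -0.3903  0.026 ]]
0.15990541686085313 99.48611460363284 thick mid [ 0.5364 -0.3925  0.026 ]
door 402 [0.5224 0.0414] 79.81207130851644 extent [-0.0799  0.0797] yh 0.008053633514207351
expected mid [0.5232 0.046 ]
((0.6422042846679688, 0.18973442912101746), (0.14853841066360474, 0.17021627724170685), 80.71514892578125) [0.6406 0.1896]
[[ 0.5453  0.1223  0.2315]
 [ 0.5138 -0.0415  0.2315]] [[ 0.531   0.1262  0.2315]
 [ 0.4969 -0.039   0.2315]]
```

```bash
python3 - <<'E'
from h import *
import pickle
wx=np.radians(99.9);ax=np.array([np.cos(wx),np.sin(wx),0]);side=np.array([-ax[1],ax[0],0])
g=np.array([.5323,-.3678,0])
at=lambda p,z:np.array([p[0],p[1],z])
manip.move_pose(at(g,.07),down(-side));manip.move_linear(at(g,.005),rate=.1);brief('down')
manip.set_gripper(.02,force=12);s=brief('grip');print(s['gripper_width'])
manip.move_linear(at(g,.035),rate=.1);brief('lift')
o=down(-YH)
q=HF-.325*XH+.008*YH
manip.move_linear(at(q,.035),rate=.12,rot=o);manip.dwell(.2);brief('over')
manip.move_linear(at(q,.006),rate=.05);manip.dwell(.2);brief('set')
st=manip.state();c=cams.capture('wrist');cv2.imwrite('pics/w2.png',c['image']);pickle.dump((c,st),open('w2.pkl','wb'))
E
```

```text
down 13.18 pos [ 0.5326 -0.3681  0.0053] F [ 0.9   0.96 -0.24] w 0.05 g 0.0
grip 13.56 pos [ 0.5328 -0.3683  0.0059] F [-0.27  0.54  3.25] w 0.0338 g 12.0
0.033842331075718844
lift 14.01 pos [ 0.5328 -0.3681  0.0358] F [ 0.83  0.74 -0.82] w 0.0339 g 12.0
over 15.89 pos [ 0.4841 -0.1911  0.035 ] F [-0.02  0.2  -1.69] w 0.0339 g 12.0
set 16.82 pos [ 0.484  -0.1907  0.0058] F [-0.69  0.3  -1.65] w 0.0339 g 12.0
```

View pics/w2.png

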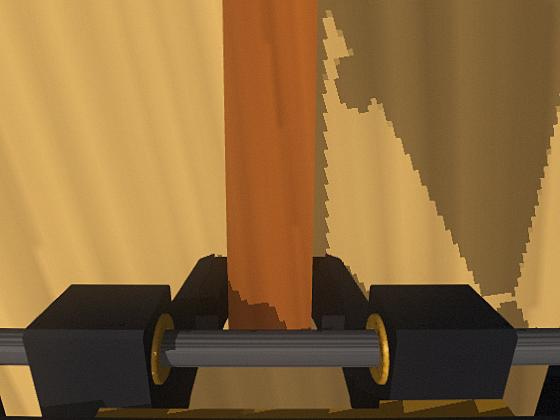

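The wrist view shows the wedge gripped squarely, running straight up the image between x≈225 and 315. Next I'll slide it in, release, and push from behind.

```bash
python3 - <<'E'
from h import *
import pickle
L=lambda s,z:np.r_[(HF+s*XH+.008*YH)[:2],z]
manip.move_linear(L(-.325,.0048),rate=.03);manip.dwell(.1);brief('low')
manip.move_linear(L(-.285,.0048),rate=.05);manip.dwell(.1);brief('in')
manip.set_gripper(.055);brief('open')
manip.move_linear(L(-.350,.0065),rate=.12)
manip.set_gripper(0.0,force=20);manip.dwell(.2);brief('closed')
st=manip.state();c=cams.capture('wrist');cv2.imwrite('pics/w3.png',c['image']);pickle.dump((c,st),open('w3.pkl','wb'))
E
```

```text
low 17.23 pos [ 0.4843 -0.1909  0.0052] F [-0.33 -0.57  4.43] w 0.0342 g 12.0
in 18.27 pos [ 0.4911 -0.1503  0.0052] F [-0.24 -0.69  5.19] w 0.0339 g 12.0
open 18.77 pos [ 0.4903 -0.1511  0.0045] F [-0.29  0.56 -0.32] w 0.0548 g 0.0
closed 20.54 pos [ 0.4799 -0.2154  0.0065] F [-0.5  -0.06  0.91] w 0.0003 g 0.0
```

View pics/w3.png

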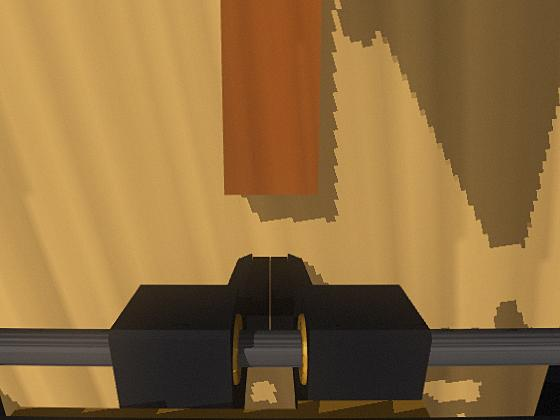

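Straight and centred (wedge 225–319, fingers at 270). Now I'll push while monitoring force.

```bash
python3 - <<'E'
from h import *
import json
L=lambda s,z=.0065:np.r_[(HF+s*XH+.008*YH)[:2],z]
def read():
    v=[]
    for _ in range(4):
        manip.dwell(.02);s=manip.state();v.append([(s['tool_pos']-HF)@XH,-s['contact_force']@XH])
    return np.mean(v,0)
manip.move_linear(L(-.328),rate=.06);b=np.mean([read()[1] for _ in range(3)]);print('base',b)
log=[];s=-.328;step=.002;hit=0
while s<-.255:
    s+=step;manip.move_linear(L(s),rate=.02);x,f=read();f-=b;log.append((s,x,f))
    if f>2.5 and s>-.31: 
        step=.0005;hit+=1
        if f>6.5: break
    if manip.state()['clock']>50: break
json.dump([b,log],open('log.json','w'))
for l in log: print([round(1000*l[0],1),round(1000*l[1],2),round(l[2],2)])
brief()
E
```

```text
base -0.13726343086237064
[-326.0, np.float64(-326.05), np.float64(0.36)]
[-324.0, np.float64(-323.94), np.float64(0.5)]
[-322.0, np.float64(-321.92), np.float64(0.1)]
[-320.0, np.float64(-319.93), np.float64(0.51)]
[-318.0, np.float64(-317.94), np.float64(0.36)]
[-316.0, np.float64(-315.9), np.float64(0.13)]
[-314.0, np.float64(-313.9), np.float64(-0.17)]
[-312.0, np.float64(-311.9), np.float64(-0.21)]
[-310.0, np.float64(-309.9), np.float64(0.33)]
[-308.0, np.float64(-307.92), np.float64(0.37)]
[-306.0, np.float64(-305.91), np.float64(0.16)]
[-304.0, np.float64(-303.91), np.float64(0.23)]
[-302.0, np.float64(-301.91), np.float64(0.26)]
[-300.0, np.float64(-299.91), np.float64(0.38)]
[-298.0, np.float64(-297.96), np.float64(0.38)]
[-296.0, np.float64(-296.19), np.float64(2.55)]
[-295.5, np.float64(-295.79), np.float64(4.66)]
[-295.0, np.float64(-295.22), np.float64(5.01)]
[-294.5, np.float64(-294.79), np.float64(5.7)]
[-294.0, np.float64(-294.4), np.float64(6.13)]
[-293.5, np.float64(-294.02), np.float64(6.25)]
[-293.0, np.float64(-293.66), np.float64(7.19)]
 28.27 pos [ 0.4893 -0.1599  0.0066] F [-0.99 -7.7  -0.72] w 0.0004 g 3.53
```

```bash
python3 - <<'E'
from h import *
np.set_printoptions(precision=4,suppress=True)
brief()
t=cams.capture('top');P=cloud(t);s=(P-HF)@XH; y=(P-HF)@YH
k=(P[...,2]>.222)&(P[...,2]<.25)&(s<-.01)&(s>-.2)&(abs(y)<.06)
d=P[k][:,:2];m=d.mean(0);dd=np.linalg.svd(d-m,full_matrices=False)[2][0];print(len(d),m,np.degrees(np.arctan2(dd[1],dd[0])),np.median(P[k][:,2]))
sc=cams.capture('scene');im=sc['image'][110:290,200:440];cv2.imwrite('pics/s2.png',cv2.resize(im,None,fx=3.3,fy=3.3,interpolation=cv2.INTER_CUBIC))
brief()
E
```

```text
28.27 pos [ 0.4893 -0.1599  0.0066] F [-0.99 -7.7  -0.72] w 0.0004 g 3.53
403 [0.5222 0.041 ] 79.90658245042958 0.23005971205177023
 28.38 pos [ 0.4893 -0.1598  0.0066] F [-1.15 -6.96 -2.23] w 0.0008 g 3.52
```

View pics/s2.png

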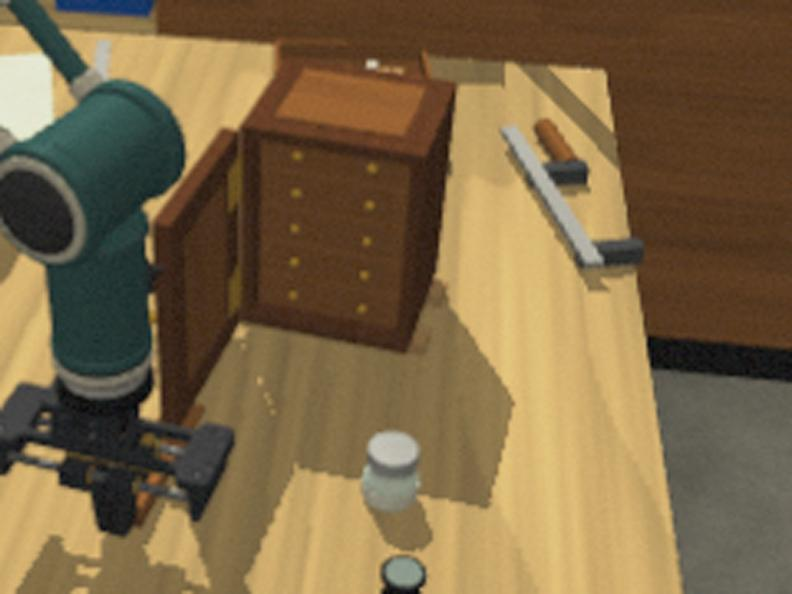

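The scene view shows the wedge under the door's free edge at about (190,420) and the door still square (79.9°, unchanged). The force slope is lower than I expected, so I'll check the contact at the wedge's end.

```bash
python3 - <<'E'
from h import *
L=lambda s,z=.0065:np.r_[(HF+s*XH+.008*YH)[:2],z]
c=cams.capture('wrist');cv2.imwrite('pics/w4.png',c['image'])
def rd(t):
    s=manip.state();print(t,round(s['clock'],3),'x',round(1000*((s['tool_pos']-HF)@XH),2),'F',round(-s['contact_force']@XH,2),'lat',round(s['contact_force']@YH,2),'z',round(s['contact_force'][2],2),'v',round(s['joint_velocities'][1],4))
for i in range(6): manip.dwell(.04);rd('hold')
E
```

```text
hold 28.467 x -293.66 F 7.3 lat -0.46 z -1.41 v 0.0005
hold 28.508 x -293.66 F 7.55 lat -1.22 z -0.57 v 0.0012
hold 28.55 x -293.67 F 7.84 lat -0.04 z -0.57 v 0.0009
hold 28.592 x -293.67 F 7.22 lat -0.01 z -1.02 v -0.0013
hold 28.633 x -293.67 F 6.86 lat -0.55 z -0.97 v -0.0009
hold 28.675 x -293.67 F 6.91 lat -0.34 z 0.4 v -0.0005
```

View pics/w4.png

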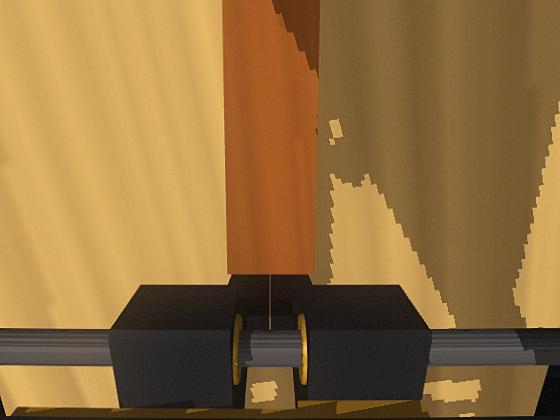

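Contact is flush and the wedge is straight (thick end at row 274, columns 228–316). Now two small slow pushes to read the true sliding force.

```bash
python3 - <<'E'
from h import *
L=lambda s,z=.0065:np.r_[(HF+s*XH+.008*YH)[:2],z]
def rd(t):
    v=[]
    for _ in range(4):
        s=manip.state();v.append((1000*((s['tool_pos']-HF)@XH),-s['contact_force']@XH));manip.dwell(.015)
    v=np.array(v);print(t,round(s['clock'],2),'x',v[0,0].round(2),v[-1,0].round(2),'F',v[:,1].round(1),v[:,1].mean().round(2))
rd('0')
for s in (-.2928,-.2926,-.2924,-.2922):
    manip.move_linear(L(s),rate=.001);rd(s)
E
```

```text
0 28.73 x -293.67 -293.65 F [6.9 6.8 6.5 6. ] 6.55
-0.2928 29.04 x -293.56 -293.55 F [6.7 7.3 7.6 8. ] 7.39
-0.2926 29.36 x -293.45 -293.45 F [8.  7.8 8.3 7.7] 7.95
-0.2924 29.68 x -293.31 -293.3 F [7.  8.6 9.  7.8] 8.1
-0.2922 29.99 x -293.15 -293.15 F [8.3 8.  8.5 8.3] 8.27
```

```bash
python3 - <<'E'
from h import *
L=lambda s,z=.0065:np.r_[(HF+s*XH+.008*YH)[:2],z]
b=-.14
def rd(t):
    v=[]
    for _ in range(5):
        s=manip.state();v.append((1000*((s['tool_pos']-HF)@XH),-s['contact_force']@XH-b-.4));manip.dwell(.015)
    v=np.array(v);print(t,round(s['clock'],2),'x',v[-1,0].round(2),'Fnet',v[:,1].mean().round(2),v[:,1].std().round(2));return v[:,1].mean(),v[-1,0]
s=-.2922
F,x=rd('0')
while F<11.3 and x<-291:
    s+=.0003;manip.move_linear(L(s),rate=.002);F,x=rd(round(s*1000,1))
E
```

```text
0 30.07 x -293.15 Fnet 8.01 0.62
-291.9 30.41 x -292.89 Fnet 8.0 0.36
-291.6 30.74 x -292.69 Fnet 8.58 0.55
-291.3 31.07 x -292.48 Fnet 9.36 0.19
-291.0 31.41 x -292.27 Fnet 9.58 0.6
-290.7 31.74 x -292.06 Fnet 9.82 0.56
-290.4 32.08 x -291.83 Fnet 10.03 0.53
-290.1 32.41 x -291.62 Fnet 11.05 0.43
-289.8 32.74 x -291.39 Fnet 10.87 0.36
-289.5 33.08 x -291.14 Fnet 10.74 0.25
-289.2 33.41 x -290.98 Fnet 11.63 0.67
```

Force rises steadily at about 1.65 N/mm, so the force itself is the robust measure. A net force of 13 N puts the lift at about 7.5–12 N for any allowed friction. I'll push to that, withdraw and check.

```bash
python3 - <<'E'
from h import *
import pickle
L=lambda s,z=.0065:np.r_[(HF+s*XH+.008*YH)[:2],z]
def rd(t):
    v=[]
    for _ in range(5):
        s=manip.state();v.append((1000*((s['tool_pos']-HF)@XH),-s['contact_force']@XH-.26));manip.dwell(.015)
    v=np.array(v);print(t,round(s['clock'],2),'x',v[-1,0].round(2),'Fnet',v[:,1].mean().round(2));return v[:,1].mean(),v[-1,0]
s=-.2892;F=0;n=0
while F<13 and n<5:
    s+=.0003;n+=1;manip.move_linear(L(s),rate=.002);F,x=rd(round(s*1000,1))
# unload slowly watching where contact is lost
for d in (.0015,.0015,.002): s-=d;manip.move_linear(L(s),rate=.01);rd('back')
manip.move_linear(L(-.36,.0065),rate=.1);manip.move_linear(L(-.38,.25),rate=.25);manip.dwell(.2)
brief()
np.set_printoptions(precision=4,suppress=True)
t=cams.capture('top');P=cloud(t);ss=(P-HF)@XH; y=(P-HF)@YH
k=(P[...,2]>.222)&(P[...,2]<.25)&(ss<-.01)&(ss>-.2)&(abs(y)<.06)
d=P[k][:,:2];m=d.mean(0);dd=np.linalg.svd(d-m,full_matrices=False)[2][0];print(len(d),m,np.degrees(np.arctan2(dd[1],dd[0])))
c=cams.capture('wrist');cv2.imwrite('pics/w5.png',c['image'])
E
```

```text
-288.9 33.74 x -290.73 Fnet 11.63
-288.6 34.08 x -290.46 Fnet 11.85
-288.3 34.41 x -290.3 Fnet 12.57
-288.0 34.74 x -290.03 Fnet 12.65
-287.7 35.08 x -289.86 Fnet 13.61
back 35.46 x -290.01 Fnet 6.96
back 35.84 x -290.31 Fnet 1.06
back 36.27 x -292.63 Fnet 0.19
 38.44 pos [ 0.4742 -0.2444  0.2481] F [ 0.29 -0.67 -0.46] w 0.0005 g 0.0
407 [0.5222 0.0413] 79.91927780705142
```

View pics/w5.png

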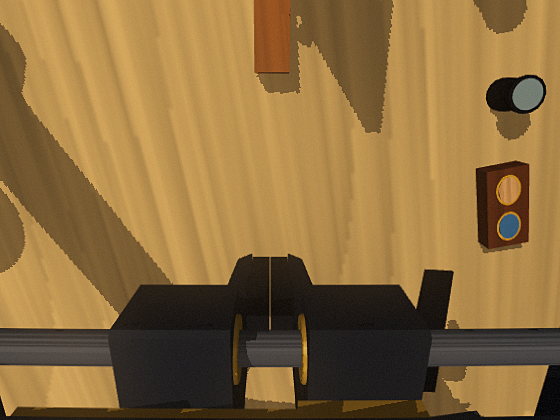

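The wedge sits straight and in line with the door. The door is still square, and the loupe, sample and look-alike wedge in view are undisturbed. Handing in.

```bash
python3 -c "
from h import *
print(order.close_job())"
```

```text
the job is handed in; nothing more can be done
None
```

The job is handed in at about 38 s on the robot's clock: the door is square (within about 1°), the wooden wedge is tapped in under its free end, and the gripper is clear. I judged the wedge's lift only from push force, at about 7.5–12 N against the 6–16 N allowed. The wedge slid about 8 mm after first contact, which at the stated hinge stiffness would mean a higher lift, and I could not explain that difference.

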